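# Trace the ground-bar seam with the spring probe and close the case

## Task

Take the spring-tipped test probe from its cradle and run its tip slowly, a few centimetres a second, along the seam where the dark bar meets the floor inside the open metal case, from the end with the stud to the plain end, without leaving the seam on the way and with the spring tip always pressed part-way in, never fully. Then lay the probe back in its cradle, and after that set the cover onto the case so that it sits fully home and level on the rim. Set both down, do not drop them, and do not disturb the other things on the bench.

Things in the scene. Friction and masses are not known exactly. Their poses are not given: they have to be found in the camera images.
- probe: Test probe lying level in the cradle, 173 mm long. Origin at the centre of its square black handle (110 x 18 x 18 mm), 49 mm above the bench there; the tip points along its own +x: grey cone 28 mm long, then a 6 mm steel rod. Grip it from above across the handle, between the saddles. To reach the seam over the case's wall, the tip must dip 25 to 50 degrees below level.
- probe_tip (a point): centre of the 6 mm ball end of the probe's spring rod; at (115, 0, 0) mm in the probe's frame when not pressed, it slides up to 16 mm towards -x when pressed
- plunger (a joint): travel of the spring tip into the probe (m): 0 out, 0.016 fully in; about 0.12 N per mm
- cradle: Grey stand fixed to the bench: base 130 x 80 x 8 mm; two saddles at x = +-42 mm (10 mm thick, 74 mm clear between them) with flat seats 40 mm high and cheeks flaring from about 24 to 38 mm apart, 58 mm high. Origin under the base's centre; its x runs along the lying probe.
- chassis: Open aluminium case, fixed; outside 120 (x) x 150 (y) x 42 mm high, walls and floor 4 mm. Origin under its centre. A dark bar 16 wide, 130 long, 15 tall lies along the +x wall; the seam is its foot (x = 40, z = 4 mm). Stud on the bar's top at the +y end (12 across, 10 tall). Circuit board at x = -53 to -3, parts to z = 17 mm; the tip comes in over the -x wall (robot side), above the board.
- seam0 (a point): point on the seam: the start of the seam, 9 mm short of the stud's axis (chassis frame: 40, 48, 4 mm)
- seam1 (a point): point on the seam: a quarter of the way (chassis frame: 40, 24, 4 mm)
- seam2 (a point): point on the seam: half way (chassis frame: 40, 0, 4 mm)
- seam3 (a point): point on the seam: three quarters of the way (chassis frame: 40, -24, 4 mm)
- seam4 (a point): point on the seam: the far end of the seam, at the plain end of the bar (chassis frame: 40, -48, 4 mm)
- cover: Loose aluminium cover on the bench: plate 126 (x) x 156 (y) x 3 mm over a 6 mm deep lip, 106 x 136 mm outside, that drops into the case's 112 x 142 mm mouth. Origin at the centre of the lip's underside; seated, it is 36 mm above the chassis origin, with the plate on the rim. Either way round fits.
- cover_grip (a point): centre of the cover's black bridge handle, 38 mm above the cover's origin: a bar 80 mm long along the cover's y, 12 mm wide along x, 12 mm tall, 23 mm clear beneath
- tape: roll of tape lying flat, 90 mm across, 20 mm high, origin under its centre; bystander
- screwdriver: screwdriver lying flat; bystander
- spool: bare metal spool standing on end, 56 mm across, 40 mm high, origin under its centre; bystander
- jar: small clear jar with white cap, 48 mm across, 55 mm high, origin under its centre; bystander
- wrench: wrench lying flat; bystander
Things that resemble listed ones, but are neither listed nor needed, are in the scene too. What is shaped like the cradle but turquoise is not meant. Of the things shaped like the probe, the black one is meant.

How it is judged:
On the way, in this order (a step that is already met when the one before it is completed fails the run):
1. the probe's tip is pressed in at seam0 (the start of the seam, 9 mm short of the stud's axis), within 10 mm of it (distance between probe_tip and seam0 below 0.01 m and value of joint plunger above 0.001 m), for 0.04 s.
2. the probe's tip is pressed in at seam1 (a quarter of the way), within 10 mm of it (distance between probe_tip and seam1 below 0.01 m and value of joint plunger above 0.001 m), for 0.04 s.
3. the probe's tip is pressed in at seam2 (half way), within 10 mm of it (distance between probe_tip and seam2 below 0.01 m and value of joint plunger above 0.001 m), for 0.04 s.
4. the probe's tip is pressed in at seam3 (three quarters of the way), within 10 mm of it (distance between probe_tip and seam3 below 0.01 m and value of joint plunger above 0.001 m), for 0.04 s.
5. the probe's tip is pressed in at seam4 (the far end of the seam, at the plain end of the bar), within 10 mm of it (distance between probe_tip and seam4 below 0.01 m and value of joint plunger above 0.001 m), for 0.04 s.
6. the probe lies back in its cradle, released (x of probe in the frame of cradle between -0.015 and 0.015 m and y of probe in the frame of cradle between -0.006 and 0.006 m and z of probe in the frame of cradle between 0.045 and 0.053 m and angle between the x axis of probe and the x axis of cradle, either way round below 0.12 rad and linear speed of probe below 0.03 m/s and contact force between the fingers and probe below 0.1 N), for 0.2 s.
At the end, for the whole second after the job is handed in: Cover on the case: centred within 5 mm in x and y, lip 33.5 to 38.5 mm above the chassis origin, level within 0.03 rad, square within 0.08 rad. Probe in its cradle: within 15 mm along, 6 mm across, 4 mm in height, 0.12 rad in line. Both released and at rest (all of step 6 and x of cover in the frame of chassis between -0.005 and 0.005 m and y of cover in the frame of chassis between -0.005 and 0.005 m and z of cover in the frame of chassis between 0.0335 and 0.0385 m and angle between cover's own z axis and vertical below 0.03 rad and angle between the x axis of cover and the x axis of chassis, either way round below 0.08 rad and linear speed of cover below 0.02 m/s); the robot touches nothing.
It fails at once if between the ends of the seam (34 mm either side of its middle) the tip leaves the seam: down in the case and more than 12 mm out from the bar, or more than 8 mm above the floor, or not pressed in (y of probe_tip in the frame of chassis between -0.034 and 0.034 m and x of probe_tip in the frame of chassis between 0.005 and 0.058 m and z of probe_tip in the frame of chassis between 0 and 0.022 m and not (x of probe_tip in the frame of chassis above 0.028 m and z of probe_tip in the frame of chassis below 0.012 m and value of joint plunger above 0.0002 m)).
It fails at once if the tip rides along the seam faster than 80 mm/s (y of probe_tip in the frame of chassis between -0.034 and 0.034 m and x of probe_tip in the frame of chassis between 0.028 and 0.05 m and z of probe_tip in the frame of chassis between 0 and 0.012 m and linear speed of probe above 0.08 m/s).
It fails at once if the tip's spring is pushed fully in (over 15 mm) (value of joint plunger above 0.015 m).
It fails at once if the cover or the probe is dropped (falls free faster than 0.45 m/s) ((linear speed of cover above 0.45 m/s and contact force between the fingers and cover below 0.1 N) or (linear speed of probe above 0.45 m/s and contact force between the fingers and probe below 0.1 N)).
It fails at once if another thing on the bench is moved more than 30 mm (distance of any of tape, screwdriver, spool, jar, wrench from where it was at the start of the episode above 0.03 m).
It also fails if it takes over 69 s, if anything falls off the work surface, if the arm or the gripper's body presses on something with over 40 N, if the wrist force passes 120 N, or if a joint passes its speed limit or range.

## Robot

A 6-joint arm with a two-finger parallel gripper is mounted at the origin on the work surface. World frame = base frame: x ahead of the robot, y to its left, z up, the work surface at z = 0. Lengths are in m, angles in rad, forces in N, time in s.
With the tool pointing down it reaches from about 0.275 to 0.75 m from the base axis. Payload 10.2 kg.
Tool frame: the origin (TCP) lies midway between the tips of the shut fingers; the grasp point (between the pads) lies 19 mm behind it; z points along the fingers, y is the line along which they close (so a half turn about z gives the same grasp; the last joint's range is limited). The gripper opens to 88 mm and grips with 3 to 60 N. Pads are 18 mm wide; open, the fingers measure 123 mm over their backs; the gripper's body (75 mm by 187 mm) begins 45 mm behind the grasp point.
Start: joints at [0.881, 0.313, 1.498, -0, 1.331, -0.223], TCP at [0.236, 0.469, 0.239] pointing down, gripper open.
Joint ranges: [-2.94, 2.94], [-0.97, 2.17], [0.19, 2.56], [-1.23, 4.37], [0.02, 3.11], [-2.88, 2.88]. Speed limits (rad/s): [2.39, 2.39, 3.01, 3.14, 3.14, 3.14].

## Interface

Orientations are given as a unit quaternion [w, x, y, z].
In Python, from station import arm, viewer, workorder gives the robot as it stands.
- The arm moves only by the tool apply_moves, never from a script. Its argument "deltas" is a list of rows, each an object with "dp": the shift along the tool's x, y, z in cm, a list of three; "angular": the turn, a rotation vector about the tool's x, y, z in degrees, a list of three. In form: [{"dp": [dx, dy, dz], "angular": [rx, ry, rz]}, ...]. A call has 1 to 5 rows; each row shifts and turns the commanded pose from where the row before left it, along the tool's axes as they then stand; what a row does not reach is not made up. A row lasts 1/10 s, in which the tool goes at most 50 mm and 8.59 degrees, less where a joint would pass 70% of its speed; a pose out of reach is approached as far as the arm can. A call with a gripper value outside its range is refused whole. "claw" is the opening, from 0 (shut) to 1 (fully open), set as the call begins (left out, the last holds). The fingers move at their own pace and stop on an object; "newtons" is the grip in N (left out, the last holds). Time passes only in rows, so rows that do not move let the fingers close. It gives the time, the measured TCP pose, the force, the opening and the grip force at its end, in the units of the state.
- arm.state(): the state, without advancing time (a new reading comes with each control period).
- viewer.capture(name): name is "side" or "top" or "wrist"; returns a dict with "pixels" (480x640x3 uint8, blue, green, red), "range_z" (480x640 float32, m along the optical axis (not along the pixel's ray), 0 where there is no reading), "mtx" (3x3 intrinsics, pixels), "R" (3x3) and "t" (3): a world point X has camera coordinates R X + t. Camera axes: x right, y down, z forward; pixel columns grow to the right and rows downward; lengths in m; the calibration is good to about 2 mm. A picture is of the moment at which its call begins.
- workorder.finish_job(): hands the job in; it is judged then, once.
The state is a dict: "t": time; "q": joint angles; "dq": joint speeds; "effort": joint torques, N m; "ee_pos": TCP position; "eef_rot": TCP orientation; "force": force on the tool from outside, world axes, zero at the start; "moment": the same for the moment, N m; "grip_width": opening from 0.0 (shut) to 1.0 (fully open); "grip_force": force on a finger pad.
Only numpy, scipy, OpenCV 4.12 (cv2) and the standard library are available. Lean on these libraries where they do the work, as an engineer would, in place of code of your own. Each camera call takes 0.05 s, during which the arm holds its last target. There are 200 camera calls.

## Working session

There is one attempt and no reset: what is moved stays moved. The work goes in short steps, Python scripts to look and compute and a tool call to move; the robot and the scene stay as the last step left them, time stands still between calls to the robot, and variables do not carry over. Pictures are saved under pics/ and viewed, at most 10 in all, crops included, and the job is handed in when it is done.

Besides the shell and the picture viewer there is one more tool, called after ">>>" by a JSON object that holds its "op" and its "data". apply_moves: Moves the arm, as the interface text tells. Its arguments: {"type":"object","properties":{"deltas":{"type":"array"},"claw":{"type":"number"},"newtons":{"type":"number"}},"required":["deltas"]}

```bash
mkdir -p pics; ls; cat > h.py <<'E'
import numpy as np,cv2,pickle
from station import arm,viewer,workorder
def cap(n,f):
    c=viewer.capture(n); cv2.imwrite(f'pics/{f}.png',c['pixels']); pickle.dump(c,open(f'pics/{f}.pkl','wb')); return c
def ld(f): return pickle.load(open(f'pics/{f}.pkl','rb'))
def px(c,u,v,z=None):
    "world point from depth at pixel"
    d=c['range_z'][int(round(v)),int(round(u))] if z is None else z
    p=np.linalg.inv(c['mtx'])@[u,v,1]*d
    return c['R'].T@(p-c['t'])
def cloud(c):
    v,u=np.mgrid[0:480,0:640]; d=c['range_z']
    P=np.stack([u*d,v*d,d],-1)@np.linalg.inv(c['mtx']).T
    return (P-c['t'])@c['R']
E
python3 - <<'E'
from h import *
for n in('top','side'):
    c=cap(n,n+'0'); print(n,c['mtx'][0,0],(-c['R'].T@c['t']).round(3),(c['range_z']>0).mean())
print(arm.state())
E
```

```text
pics
top 622.2233036191816 [0.373 0.041 1.391] 0.9957942708333334
side 571.3237413487138 [ 0.071 -0.643  1.095] 0.9959537760416667
{'t': 0.1, 'q': array([ 8.80599225e-01,  3.13394096e-01,  1.49834419e+00, -2.25630994e-05,
        1.33101077e+00, -2.23376737e-01]), 'dq': array([ 0.00106704, -0.00182476, -0.00251728, -0.00025992, -0.00028853,
       -0.0010547 ]), 'effort': array([ 2.79354383e-03, -4.02810109e+01, -2.52644813e+01,  6.95061288e-02,
        3.41875479e-02, -2.25747067e-05]), 'ee_pos': array([0.23613778, 0.46865137, 0.23822465]), 'eef_rot': array([-2.45190354e-04,  2.31293920e-01,  9.72883749e-01, -5.23751280e-04]), 'force': array([0.58404168, 1.18513954, 0.24131796]), 'moment': array([-0.05346022, -0.02009125,  0.04721161]), 'grip_force': 0.0, 'grip_width': 1.000099176929929}
```

View pics/top0.png

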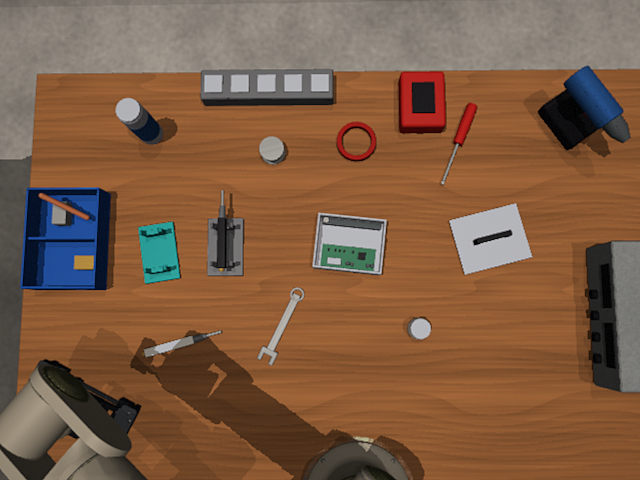

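View pics/side0.png

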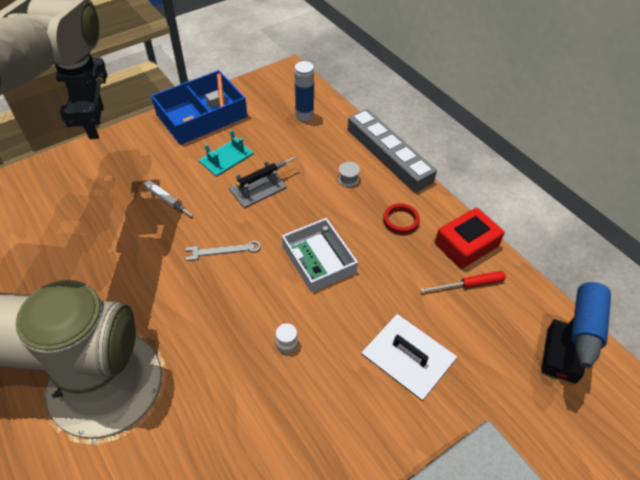

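The top view (up = +x, left = +y) shows the cradle with the black probe at about (225,246), the case at (350,243) with its stud at (326,220), and the cover at (490,238). The side view agrees. Next I'll measure from the depth clouds.

```bash
cat > m.py <<'E'
from h import *
def rect(P,m):
    (c,s,a)=cv2.minAreaRect((P[m][:,:2]*1000).astype(np.float32)); return np.round(c,1),np.round(s,1),round(a,2),int(m.sum()),np.percentile(P[m][:,2],[5,50,95]).round(4)
def box(P,cx,cy,r,z0,z1): return (abs(P[...,0]-cx)<r)&(abs(P[...,1]-cy)<r)&(P[...,2]>z0)&(P[...,2]<z1)
E
python3 - <<'E'
from m import *
for n in('top0','side0'):
    c=ld(n);P=cloud(c);I=c['pixels'].astype(int)
    if n=='top0':
        for nm,u,v in(('case',350,243),('cradle',225,262),('cover',470,250)): print(nm,px(c,u,v))
        C=[px(c,350,243)[:2],px(c,225,246)[:2],px(c,490,238)[:2]]
    print(n)
    print('bench z',np.median(P[box(P,.45,-.1,.02,-.1,.1)][:,2]))
    print('case rim',rect(P,box(P,*C[0],.11,.036,.055)))
    m=box(P,*C[0],.11,.0355,.06)
    print('base',rect(P,box(P,*C[1],.075,.004,.012)))
    m=box(P,*C[1],.12,.05,.07)&(I.sum(-1)<150); print('handle black',rect(P,m))
    m=box(P,*C[1],.13,.035,.07); print('all high',rect(P,m))
    print('plate',rect(P,box(P,*C[2],.12,.004,.014)))
    print('bar',rect(P,box(P,*C[2],.08,.03,.06)))
E
```

```text
case [0.53983012 0.01351584 0.0042129 ]
cradle [0.49391276 0.28456415 0.05572128]
cover [ 0.5221382  -0.25366655  0.00748852]
top0
bench z 0.0004722593879577799
case rim (array([536.7,  15. ]), array([150.1, 121. ]), 83.58, 492, array([0.0375, 0.0417, 0.0466]))
base (array([528.9, 285.5]), array([150. , 148.7]), 0.62, 1346, array([0.0044, 0.0076, 0.0112]))
handle black (array([536.6, 298.3]), array([107.5,  29.4]), 0.77, 446, array([0.0522, 0.0577, 0.0622]))
all high (array([534.4, 308.8]), array([117.2, 212.1]), 54.25, 749, array([0.0433, 0.0562, 0.0619]))
plate (array([ 544.5, -291.1]), array([239.3, 239.4]), 0.09, 3934, array([0.0045, 0.0083, 0.0128]))
bar (array([ 548.9, -299.8]), array([12.2, 81. ]), 14.2, 218, array([0.0367, 0.0437, 0.0478]))
side0
bench z -0.0005578732984302207
case rim (array([537.7,  13. ]), array([155.7, 122.2]), 83.41, 502, array([0.0367, 0.0406, 0.0443]))
base (array([527.5, 288. ]), array([143.8, 142.6]), 0.02, 705, array([0.0044, 0.0072, 0.0109]))
handle black (array([538.5, 289. ]), array([ 23.7, 109. ]), 86.56, 238, array([0.0507, 0.0561, 0.0599]))
all high (array([533. , 307.3]), array([121.1, 212.6]), 53.32, 594, array([0.0404, 0.0539, 0.0597]))
plate (array([ 542.5, -291.4]), array([234.2, 239.3]), 0.06, 3842, array([0.0048, 0.0086, 0.012 ]))
bar (array([ 549.8, -302.2]), array([14.1, 79.6]), 14.57, 289, array([0.0337, 0.0421, 0.0464]))
```

```bash
python3 - <<'E'
from h import *
I=cv2.imread('pics/top0.png')
a=cv2.resize(I[180:290,195:275],None,fx=5,fy=5,interpolation=2)
b=cv2.resize(I[200:285,305:395],None,fx=4.2,fy=4.2,interpolation=2)
o=np.zeros((600,800,3),np.uint8);o[:a.shape[0],:a.shape[1]]=a;o[:b.shape[0],410:410+b.shape[1]]=b
cv2.imwrite('pics/crop1.png',o)
E
```

```text
(no output)
```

View pics/crop1.png

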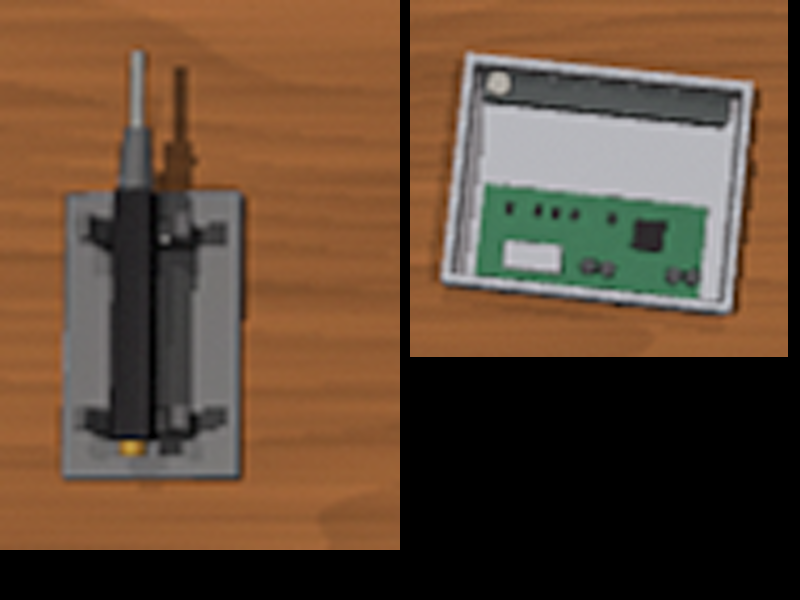

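Crop: the probe's tip points to +x and its yaw is about -0.7°. The case's yaw is about -6.5°, with the stud at its +y end. The two views agree within about 2 mm, so I'll move over the cradle and use the wrist camera.

```bash
cat > plan.py <<'E'
from h import *
from scipy.spatial.transform import Rotation as R
def cur():
    s=arm.state(); q=s['eef_rot']; return s['ee_pos'],R.from_quat([q[1],q[2],q[3],q[0]])
def tool(yaw,dip=0):
    "tool orientation for probe yaw (deg) and dip (deg): tool x = -probe x, y = probe y"
    return R.from_euler('z',yaw,degrees=True)*R.from_euler('y',dip,degrees=True)*R.from_matrix(np.diag([-1.,1,-1]))
def rows(p1,R1,n,p0=None,R0=None):
    if p0 is None: p0,R0=cur()
    p1=np.array(p1,float);w=(R0.inv()*R1).as_rotvec(degrees=True)
    print('tot cm',((p1-p0)*100).round(2),'rotvec',w.round(2),'per row',(w/n).round(2))
    for i in range(n):
        Ri=R0*R.from_rotvec(w*i/n,degrees=True)
        print(' dp',(Ri.inv().apply((p1-p0)/n)*100).round(2).tolist())
def show(): 
    s=arm.state(); p,r=cur(); print('t',s['t'],'p',p.round(4),'tool x',r.as_matrix()[:,0].round(3),'z',r.as_matrix()[:,2].round(3),'F',s['force'].round(2),'w',s['grip_width'],'gf',s['grip_force'])
E
python3 -c "
from plan import *
rows([.50,.288,.22],tool(-.7),8)"
```

```text
tot cm [ 26.39 -18.07  -1.82] rotvec [ -0.06  -0.03 -26.05] per row [-0.01 -0.   -3.26]
 dp [-3.96, -0.53, 0.23]
 dp [-3.93, -0.76, 0.23]
 dp [-3.88, -0.98, 0.23]
 dp [-3.81, -1.2, 0.23]
 dp [-3.74, -1.41, 0.23]
 dp [-3.65, -1.62, 0.23]
 dp [-3.56, -1.83, 0.23]
 dp [-3.45, -2.03, 0.23]
```

>>> {"op": "apply_moves", "data": {"deltas": [{"dp": [-3.96, -0.53, 0.23], "angular": [0, 0, -3.3]}, {"dp": [-3.93, -0.76, 0.23], "angular": [0, 0, -3.3]}, {"dp": [-3.88, -0.98, 0.23], "angular": [0, 0, -3.3]}, {"dp": [-3.81, -1.2, 0.23], "angular": [0, 0, -3.3]}, {"dp": [-3.74, -1.4, 0.23], "angular": [0, 0, -3.2]}], "claw": 0.6}}

```text
t: 0.6
ee_pos: [0.4025, 0.355, 0.2269]
eef_rot: [-0.0, 0.089, 0.996, -0.0]
force: [0.5, 0.6, -0.5]
grip_width: 0.6
grip_force: 0.0
```

>>> {"op": "apply_moves", "data": {"deltas": [{"dp": [-3.65, -1.6, 0.23], "angular": [0, 0, -3.3]}, {"dp": [-3.56, -1.83, 0.23], "angular": [0, 0, -3.2]}, {"dp": [-3.45, -2.03, 0.23], "angular": [0, 0, -3.2]}, {"dp": [0, 0, 0], "angular": [0, 0, 0]}]}}

```text
t: 1.0
ee_pos: [0.5034, 0.2859, 0.2191]
eef_rot: [-0.0, 0.007, 1.0, -0.001]
force: [-0.3, -0.1, 0.0]
grip_width: 0.599
grip_force: 0.0
```

```bash
python3 - <<'E'
from plan import *
show(); c=cap('wrist','w1'); print(c['mtx'][0,0],(-c['R'].T@c['t']).round(3),c['R'].round(2).tolist())
E
```

```text
t 1.0 p [0.5034 0.2859 0.2191] tool x [-1.     0.014  0.001] z [-0.001 -0.001 -1.   ] F [-0.27 -0.11  0.02] w 0.5987537886404685 gf 0.0
360.31936082438574 [0.437 0.288 0.365] [[0.01, 1.0, 0.0], [0.97, -0.01, 0.26], [0.26, -0.0, -0.97]]
```

View pics/w1.png

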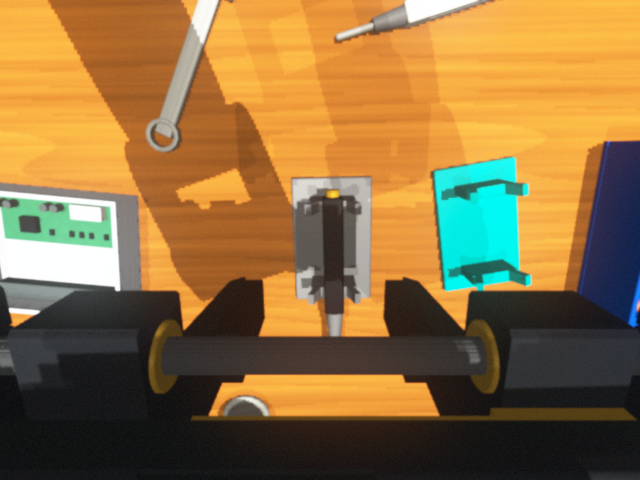

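The wrist view (up = -x, right = +y) shows the cradle base at columns 293–371, rows 178–300, with the handle along column 333 between the open fingers. I'll measure it from this closer view.

```bash
python3 - <<'E'
from m import *
c=ld('w1');P=cloud(c);I=c['pixels'].astype(int)
v,u=np.mgrid[0:480,0:640]; roi=(u>280)&(u<385)&(v>170)&(v<305)
print('handle top pts', rect(P,roi&(P[...,2]>.0555)&(P[...,2]<.07)))
for a,b in((195,225),(225,255),(255,285),(285,308)):
    m=roi&(v>=a)&(v<b)&(P[...,2]>.0545)&(P[...,2]<.064)&(abs(u-333)<14)
    print(a,P[m].mean(0).round(4),P[m][:,1].min().round(4),P[m][:,1].max().round(4),m.sum())
print('base',rect(P,roi&(P[...,2]>.005)&(P[...,2]<.012)))
for uu,vv in((293,178),(371,178),(371,299),(293,299)): print('corner',px(c,uu,vv).round(4))
m=(v>300)&(v<335)&(abs(u-333)<14)&(P[...,2]>.03)&(P[...,2]<.07);print('cone',P[m].mean(0),m.sum())
# brass end
b=roi&(I[...,2]>180)&(I[...,1]>120)&(I[...,0]<90)&(P[...,2]>.03); print('brass',P[b].mean(0).round(4),b.sum())
hm=roi&(P[...,2]>.0545)&(abs(u-333)<11)
print('x ext',P[hm][:,0].min(),P[hm][:,0].max(), np.median(P[hm][:,2]))
E
```

```text
handle top pts (array([533.7, 294.8]), array([100.5,  49.2]), 0.42, 2397, array([0.0559, 0.0573, 0.0584]))
195 [0.4952 0.2945 0.0572] 0.2856 0.3032 563
225 [0.521  0.2946 0.0573] 0.286 0.3031 599
255 [0.5491 0.2949 0.0573] 0.2859 0.304 585
285 [0.5735 0.2951 0.0573] 0.2862 0.304 396
base (array([535.8, 294.9]), array([129.9,  80. ]), 0.42, 6046, array([0.0061, 0.0074, 0.0086]))
corner [0.4715 0.2573 0.0065]
corner [0.4727 0.3343 0.0051]
corner [ 0.6055  0.3378 -0.0014]
corner [ 0.6039  0.2519 -0.0007]
cone [0.59644572 0.29522261 0.05558142] 558
brass [0.4767 0.2943 0.1097] 105
x ext 0.4372161124346899 0.58390582251346 0.057335428772054664
```

```bash
python3 - <<'E'
from plan import *
c=ld('w1')
I=c['pixels']
for v in list(range(188,204,2))+list(range(296,336,3)): print(v,px(c,333,v).round(4),I[v,333])
E
```

```text
188 [0.4818 0.2966 0.0067] [129 141 152]
190 [0.4781 0.2955 0.0509] [ 45 135 188]
192 [0.4795 0.2955 0.0533] [ 53 207 246]
194 [0.481  0.2954 0.0548] [ 58 224 252]
196 [0.4828 0.2954 0.0541] [ 58 214 250]
198 [0.4842 0.2954 0.0567] [ 39  91 124]
200 [0.4856 0.2953 0.0585] [61 61 75]
202 [0.4876 0.2953 0.0568] [62 67 77]
296 [0.575  0.2946 0.0572] [54 58 69]
299 [0.5766 0.2946 0.0603] [54 59 71]
302 [0.5809 0.2946 0.0575] [52 58 68]
305 [0.5838 0.2946 0.0577] [53 58 72]
308 [0.5869 0.2945 0.0577] [53 53 69]
311 [0.5903 0.2945 0.057 ] [49 51 70]
314 [0.5941 0.2945 0.0555] [107 113 119]
317 [0.5962 0.2945 0.0574] [173 178 182]
320 [0.6005 0.2945 0.0552] [175 179 183]
323 [0.6039 0.2945 0.0548] [171 177 181]
326 [0.6068 0.2944 0.0553] [173 179 183]
329 [0.6095 0.2944 0.0561] [172 177 182]
332 [0.6136 0.2944 0.0545] [171 177 181]
335 [0.617  0.2944 0.0541] [156 164 167]
```

Handle centre is (0.5385, 0.2947) with its axis at z≈0.048, against 0.049 in the text. The cradle centre is (0.5358, 0.2949) at yaw 0.4°. Now the grasp.

>>> {"op": "apply_moves", "data": {"deltas": [{"dp": [-0.9, 0.22, 2.6], "angular": [0, 0, -0.6]}, {"dp": [-0.9, 0.22, 2.6], "angular": [0, 0, -0.6]}, {"dp": [-0.9, 0.22, 2.6], "angular": [0, 0, 0]}, {"dp": [-0.8, 0.22, 2.6], "angular": [0, 0, 0]}, {"dp": [0, 0, 0], "angular": [0, 0, 0]}]}}

```text
t: 1.55
ee_pos: [0.5336, 0.298, 0.113]
eef_rot: [-0.003, -0.005, 1.0, -0.001]
force: [0.4, 0.6, -0.5]
grip_width: 0.597
grip_force: 0.0
```

```bash
python3 -c "
from plan import *
show();rows([.5385,.2947,.030],tool(.4),4)"
```

```text
t 1.55 p [0.5336 0.298  0.113 ] tool x [-1.    -0.01   0.006] z [-0.006 -0.002 -1.   ] F [ 0.4   0.64 -0.46] w 0.5969196426551916 gf 0.0
tot cm [ 0.49 -0.33 -8.3 ] rotvec [-0.1  -0.35  0.18] per row [-0.03 -0.09  0.05]
 dp [-0.13, -0.08, 2.07]
 dp [-0.13, -0.08, 2.07]
 dp [-0.13, -0.08, 2.08]
 dp [-0.12, -0.08, 2.08]
```

>>> {"op": "apply_moves", "data": {"deltas": [{"dp": [-0.2, -0.15, 1.5], "angular": [0, 0, 0]}, {"dp": [-0.2, -0.15, 1.5], "angular": [0, 0, 0]}, {"dp": [0, 0, 0], "angular": [0, 0, 0]}, {"dp": [0, 0, 0], "angular": [0, 0, 0]}]}}

```text
t: 1.95
ee_pos: [0.5396, 0.2947, 0.0866]
eef_rot: [0.0, -0.005, 1.0, 0.0]
force: [-0.9, -0.5, 0.2]
grip_width: 0.601
grip_force: 0.0
```

```bash
python3 -c "
from plan import *
show();rows([.5385,.2947,.030],tool(.4),3)"
```

```text
t 1.95 p [0.5396 0.2947 0.0866] tool x [-1.   -0.01 -0.  ] z [ 0.  0. -1.] F [-0.92 -0.53  0.21] w 0.6006391744248559 gf 0.0
tot cm [-0.11 -0.   -5.66] rotvec [0.01 0.01 0.15] per row [0.   0.   0.05]
 dp [0.04, -0.0, 1.89]
 dp [0.04, -0.0, 1.89]
 dp [0.04, -0.0, 1.89]
```

>>> {"op": "apply_moves", "data": {"deltas": [{"dp": [0.03, 0, 1.45], "angular": [0, 0, 0]}, {"dp": [0.03, 0, 1.45], "angular": [0, 0, 0]}, {"dp": [0, 0, 1.45], "angular": [0, 0, 0]}, {"dp": [0, 0, 1.3], "angular": [0, 0, 0]}, {"dp": [0, 0, 0], "angular": [0, 0, 0]}]}}

```text
t: 2.45
ee_pos: [0.5379, 0.2943, 0.0273]
eef_rot: [-0.002, -0.005, 1.0, -0.001]
force: [0.4, 0.4, 0.4]
grip_width: 0.604
grip_force: 0.0
```

>>> {"op": "apply_moves", "data": {"deltas": [{"dp": [0, 0, 0], "angular": [0, 0, 0]}, {"dp": [0, 0, 0], "angular": [0, 0, 0]}, {"dp": [0, 0, 0], "angular": [0, 0, 0]}, {"dp": [0, 0, 0], "angular": [0, 0, 0]}, {"dp": [0, 0, 0], "angular": [0, 0, 0]}], "claw": 0.0, "newtons": 25}}

```text
t: 2.95
ee_pos: [0.5391, 0.2947, 0.0302]
eef_rot: [0.0, -0.005, 1.0, 0.0]
force: [-1.6, -0.5, 2.4]
grip_width: 0.201
grip_force: 25.0
```

>>> {"op": "apply_moves", "data": {"deltas": [{"dp": [0, 0, -1.5], "angular": [0, 0, 0]}, {"dp": [0, 0, -3], "angular": [0, 0, 0]}, {"dp": [0, 0, -3.5], "angular": [0, 0, 0]}, {"dp": [0, 0, -3.5], "angular": [0, 0, 0]}, {"dp": [0, 0, -3.5], "angular": [0, 0, 0]}]}}

```text
t: 3.45
ee_pos: [0.5387, 0.2946, 0.1824]
eef_rot: [0.0, -0.005, 1.0, 0.0]
force: [0.3, -0.2, -0.9]
grip_width: 0.2
grip_force: 25.0
```

>>> {"op": "apply_moves", "data": {"deltas": [{"dp": [0.5, -4, -1], "angular": [0, 0, 2]}, {"dp": [1, -4, 0], "angular": [0, 0, 2]}, {"dp": [1, -4, 0], "angular": [0, 0, 2]}, {"dp": [1, -4, 0], "angular": [0, 0, 1]}, {"dp": [0, 0, 0], "angular": [0, 0, 0]}]}}

```text
t: 3.95
ee_pos: [0.4962, 0.1336, 0.191]
eef_rot: [0.0, 0.058, 0.998, -0.0]
force: [0.8, 0.4, -1.6]
grip_width: 0.2
grip_force: 25.0
```

>>> {"op": "apply_moves", "data": {"deltas": [{"dp": [0, 0, 0], "angular": [0, 0, 0]}, {"dp": [0, 0, 0], "angular": [0, 0, 0]}, {"dp": [0, 0, 0], "angular": [0, 0, 0]}]}}

```text
t: 4.25
ee_pos: [0.4974, 0.1376, 0.1899]
eef_rot: [0.0, 0.056, 0.998, 0.0]
force: [-0.6, -0.0, -0.1]
grip_width: 0.199
grip_force: 25.0
```

```bash
python3 - <<'E'
from plan import *
show(); c=cap('wrist','w2'); print((-c['R'].T@c['t']).round(3))
E
```

```text
t 4.25 p [0.4974 0.1376 0.1899] tool x [-0.994  0.111 -0.   ] z [ 0.  0. -1.] F [-0.63 -0.02 -0.12] w 0.199327763282721 gf 24.999709278345108
[0.432 0.146 0.335]
```

View pics/w2.png

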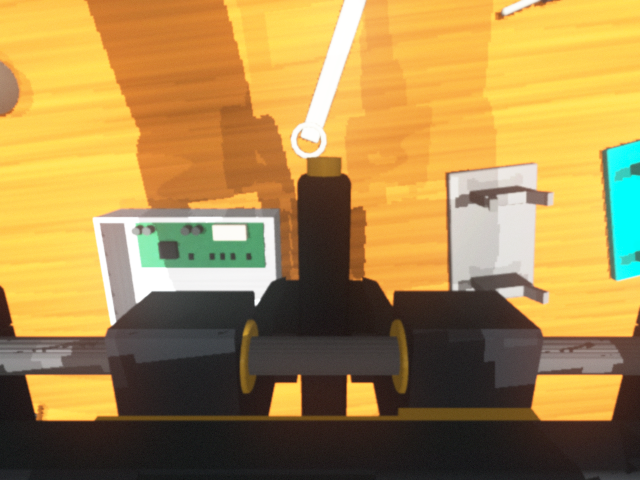

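The probe (vertical at column 325) is held straight. The case's -x wall shows at rows 210–220, columns 95–282, with parts of both side walls and the board; the +x wall is behind the gripper. I'll get the rim from the depth.

```bash
python3 - <<'E'
from m import *
from scipy.optimize import least_squares
c=ld('w2');P=cloud(c);v,u=np.mgrid[0:480,0:640]
roi=(u>85)&(u<284)&(v>200)&(v<325)
m=roi&(P[...,2]>.0395)&(P[...,2]<.046)
Q=P[m]; print(m.sum(),np.median(Q[:,2]))
print(rect(P,m))
# rim centrelines: -x wall x=-58 ; y=+-73 ; board green rect too
def fit(Q,walls,x0):
    def f(p):
        ca,sa=np.cos(p[2]),np.sin(p[2]); d=Q[:,:2]-p[:2]
        l=np.c_[d[:,0]*ca+d[:,1]*sa,-d[:,0]*sa+d[:,1]*ca]*1000
        r=[]
        if '-x' in walls:r.append(abs(l[:,0]+58))
        if '+x' in walls:r.append(abs(l[:,0]-58))
        r+=[abs(l[:,1]-73),abs(l[:,1]+73)]
        return np.min(r,0)
    s=least_squares(f,x0,loss='soft_l1',x_scale=[.01,.01,.1]);r=f(s.x);return s.x.round(4),np.degrees(s.x[2]).round(2),np.median(r)
print('w2',fit(Q,['-x'],[.537,.0145,-.113]))
for n in('top0','side0'):
    P=cloud(ld(n));m=box(P,.537,.0145,.1,.0375,.047);print(n,fit(P[m],['-x','+x'],[.537,.0145,-.113]))
I=c['pixels'].astype(int);g=roi&(I[...,1]>I[...,2]+20)&(I[...,1]>I[...,0]+20);P=cloud(c);g&=(P[...,2]<.02)
print('board',rect(P,g))
E
```

```text
1755 0.04110433404265765
(array([527.5,  17.6]), array([151.2,  98.8]), 84.13, 1755, array([0.0399, 0.0411, 0.0423]))
w2 (array([ 0.5384,  0.0169, -0.1102]), np.float64(-6.31), np.float64(1.023949645451495))
top0 (array([ 0.5364,  0.0152, -0.1123]), np.float64(-6.44), np.float64(1.1251701658451623))
side0 (array([ 0.5372,  0.0127, -0.1133]), np.float64(-6.49), np.float64(1.24776854319704))
board (array([513.2,  19.4]), array([120.3,  45.2]), 83.7, 4288, array([0.005 , 0.0062, 0.0075]))
```

```bash
cat > seam.py <<'E'
from plan import *
C=np.array([.5377,.0158,0]);YAW=-6.4;DIP=40
RC=R.from_euler('z',YAW,degrees=True);RT=tool(YAW,DIP)
L=.1145;G=.019
def tcp(tip_ch): # tip (free) in chassis -> TCP
    t=C+RC.apply(tip_ch); return t+RT.apply([L,0,G])
ax=np.array([np.cos(np.radians(DIP)),0,-np.sin(np.radians(DIP))])
def tip(p,r): # chassis frame of free tip
    return RC.inv().apply(p+r.apply([-L,0,-G])-C)
E
python3 - <<'E'
from seam import *
show();p0,R0=cur();print('tip now ch',tip(p0,R0)*1000)
c=np.array([.037,.048,.007])
for b in(-.07,-.015,.007): print(b,tcp(c+b*ax).round(4))
rows(tcp(c-.07*ax),RT,6)
E
```

```text
t 4.3 p [0.4974 0.1376 0.1898] tool x [-0.994  0.111  0.   ] z [-0.  0. -1.] F [ 0.08  0.08 -0.59] w 0.19818651366211587 gf 24.99968709424138
tip now ch [ 60.8375009  116.58037292 208.80553167]
-0.07 [0.4272 0.0765 0.111 ]
-0.015 [0.4691 0.0718 0.0757]
0.007 [0.4858 0.0699 0.0615]
tot cm [-7.01 -6.11 -7.88] rotvec [-1.e-02  4.e+01  3.e-02] per row [-0.    6.67  0.01]
 dp [1.05, -1.14, 1.31]
 dp [0.89, -1.14, 1.43]
 dp [0.72, -1.14, 1.52]
 dp [0.54, -1.14, 1.59]
 dp [0.35, -1.14, 1.64]
 dp [0.15, -1.14, 1.67]
```

>>> {"op": "apply_moves", "data": {"deltas": [{"dp": [1.05, -1.14, 1.31], "angular": [0, 6.7, 0]}, {"dp": [0.89, -1.14, 1.43], "angular": [0, 6.7, 0]}, {"dp": [0.72, -1.14, 1.52], "angular": [0, 6.7, 0]}, {"dp": [0.54, -1.14, 1.59], "angular": [0, 6.7, 0]}, {"dp": [0.35, -1.14, 1.64], "angular": [0, 6.6, 0]}]}}

```text
t: 4.8
ee_pos: [0.4386, 0.0861, 0.1239]
eef_rot: [-0.289, 0.053, 0.956, 0.016]
force: [1.0, 0.1, -1.5]
grip_width: 0.201
grip_force: 25.0
```

>>> {"op": "apply_moves", "data": {"deltas": [{"dp": [0.15, -1.14, 1.67], "angular": [0, 6.6, 0]}, {"dp": [0, 0, 0], "angular": [0, 0, 0]}, {"dp": [0, 0, 0], "angular": [0, 0, 0]}, {"dp": [0, 0, 0], "angular": [0, 0, 0]}]}}

```text
t: 5.2
ee_pos: [0.4276, 0.0765, 0.1121]
eef_rot: [-0.339, 0.052, 0.939, 0.019]
force: [0.4, 0.4, -1.3]
grip_width: 0.2
grip_force: 25.0
```

```bash
python3 - <<'E'
from seam import *
show();p0,R0=cur();print('tip now ch',(tip(p0,R0)*1000).round(1))
c=np.array([.037,.048,.007])
rows(tcp(c-.012*ax),RT,4)
E
```

```text
t 5.2 p [0.4276 0.0765 0.1121] tool x [-0.764  0.086  0.639] z [-0.635  0.071 -0.769] F [ 0.42  0.38 -1.32] w 0.20014457557736662 gf 24.9996199272573
tip now ch [-16.   48.   53.5]
tot cm [ 4.38 -0.49 -3.84] rotvec [-0.    0.25  0.01] per row [-0.    0.06  0.  ]
 dp [-1.46, -0.0, 0.03]
 dp [-1.46, -0.0, 0.03]
 dp [-1.46, -0.0, 0.03]
 dp [-1.46, -0.0, 0.03]
```

Accurate. I'll slide in along the probe's axis to about 12 mm short of contact and check by camera.

>>> {"op": "apply_moves", "data": {"deltas": [{"dp": [-1.46, 0, 0.03], "angular": [0, 0, 0]}, {"dp": [-1.46, 0, 0.03], "angular": [0, 0.2, 0]}, {"dp": [-1.46, 0, 0.03], "angular": [0, 0, 0]}, {"dp": [-1.46, 0, 0.03], "angular": [0, 0, 0]}, {"dp": [0, 0, 0], "angular": [0, 0, 0]}]}}

```text
t: 5.7
ee_pos: [0.4713, 0.0713, 0.0727]
eef_rot: [-0.342, 0.052, 0.938, 0.019]
force: [-0.7, -0.2, -0.3]
grip_width: 0.199
grip_force: 25.0
```

>>> {"op": "apply_moves", "data": {"deltas": [{"dp": [0, 0, 0], "angular": [0, 0, 0]}, {"dp": [0, 0, 0], "angular": [0, 0, 0]}, {"dp": [0, 0, 0], "angular": [0, 0, 0]}]}}

```text
t: 6.0
ee_pos: [0.4705, 0.0711, 0.0734]
eef_rot: [-0.343, 0.053, 0.938, 0.019]
force: [0.4, 0.7, -1.3]
grip_width: 0.203
grip_force: 25.0
```

```bash
python3 - <<'E'
from seam import *
show();p0,R0=cur();t=tip(p0,R0);print('tip now ch',(t*1000).round(1))
o=np.zeros((520,800,3),np.uint8)
for k,n in enumerate(('top','side')):
    c=cap(n,n+'1');X=C+RC.apply(t);q=c['mtx']@(c['R']@X+c['t']);q=q[:2]/q[2]
    s=[c['mtx']@(c['R']@(C+RC.apply(np.array(w)))+c['t']) for w in([.04,.048,.004],[.04,-.048,.004])]
    print(n,'tip px',q.round(1),[ (a[:2]/a[2]).round(1).tolist() for a in s])
    u,v=q.astype(int);x0,y0=u-25,v-32
    o[:,k*400:k*400+400]=cv2.resize(c['pixels'][y0:y0+65,x0:x0+50],(400,520),interpolation=2);print('crop origin',x0,y0)
cv2.imwrite('pics/crop2.png',o)
E
```

```text
t 6.0 p [0.4705 0.0711 0.0734] tool x [-0.76   0.086  0.645] z [-0.641  0.072 -0.765] F [ 0.36  0.67 -1.28] w 0.2028638959761957 gf 24.999698381870985
tip now ch [26.8 47.4 14.1]
top tip px [329.2 229.4] [[329.6, 224.2], [372.0, 228.6]]
crop origin 304 197
side tip px [318.5 236.7] [[323.1, 237.1], [342.5, 265.5]]
crop origin 293 204
```

View pics/crop2.png

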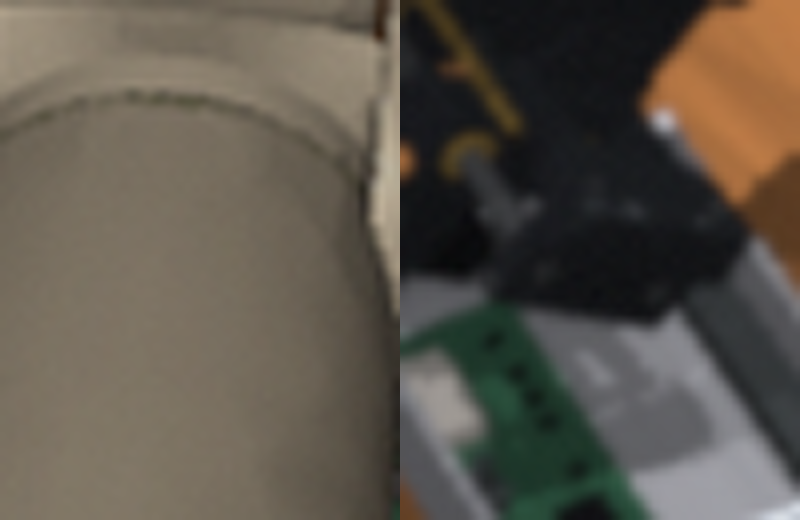

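Both fixed views are blocked by the arm, so I'll use averaged force readings (0.12 N/mm) as the check on compression. First a baseline.

```bash
cat > favg.py <<'E'
from seam import *
def favg(n=16):
    F=[];M=[];T=[]
    for _ in range(n):
        viewer.capture('wrist');s=arm.state();F.append(s['force']);M.append(s['moment']);p,r=cur();T.append(tip(p,r)*1000)
    F=np.array(F);M=np.array(M); a=RC.apply(ax)
    print('F',F.mean(0).round(3),'+-',(F.std(0)/n**.5).round(3),'M',M.mean(0).round(4),'+-',(M.std(0)/n**.5).round(4),'along axis',(F@a).mean().round(3),'tip',np.mean(T,0).round(1),np.std(T,0).round(1))
if __name__=='__main__': favg()
E
python3 favg.py; python3 -c "
from seam import *
rows(tcp(np.array([.037,.048,.007])+.007*ax),RT,4)"
```

```text
F [ 0.014 -0.007 -0.866] +- [0.125 0.105 0.15 ] M [-0.0211 -0.3844 -0.0045] +- [0.0065 0.0065 0.0068] along axis 0.567 tip [26.8 47.2 13.3] [0.  0.  0.1]
tot cm [ 1.53 -0.1  -1.11] rotvec [ 0.03 -0.2  -0.03] per row [ 0.01 -0.05 -0.01]
 dp [-0.47, 0.02, -0.04]
 dp [-0.47, 0.02, -0.03]
 dp [-0.47, 0.02, -0.03]
 dp [-0.47, 0.02, -0.03]
```

>>> {"op": "apply_moves", "data": {"deltas": [{"dp": [-0.38, 0.02, -0.04], "angular": [0, 0, 0]}, {"dp": [-0.38, 0.02, -0.04], "angular": [0, -0.2, 0]}, {"dp": [-0.38, 0.02, -0.03], "angular": [0, 0, 0]}, {"dp": [-0.38, 0.02, -0.02], "angular": [0, 0, 0]}, {"dp": [-0.36, 0, 0], "angular": [0, 0, 0]}]}}

```text
t: 7.4
ee_pos: [0.486, 0.07, 0.0613]
eef_rot: [-0.342, 0.053, 0.938, 0.019]
force: [-0.7, -0.2, -0.2]
grip_width: 0.2
grip_force: 25.0
```

```bash
python3 favg.py
```

```text
F [-0.52  -0.061 -0.358] +- [0.131 0.156 0.101] M [ 0.0024 -0.295  -0.0058] +- [0.008  0.0089 0.006 ] along axis -0.16 tip [42.3 48.   2.5] [0.1 0.  0.2]
```

Contact is confirmed: the force change along the axis is -0.73 N, about 6 mm of compression. Now I'll sweep at about 40 mm/s.

>>> {"op": "apply_moves", "data": {"deltas": [{"dp": [0, -0.2, 0], "angular": [0, 0, 0]}, {"dp": [0, -0.3, 0], "angular": [0, 0, 0]}, {"dp": [0, -0.4, 0], "angular": [0, 0, 0]}, {"dp": [0, -0.4, 0], "angular": [0, 0, 0]}, {"dp": [0, -0.4, 0], "angular": [0, 0, 0]}]}}

```text
t: 8.7
ee_pos: [0.4838, 0.0527, 0.0615]
eef_rot: [-0.341, 0.053, 0.938, 0.019]
force: [-0.5, 0.8, 0.2]
grip_width: 0.204
grip_force: 25.0
```

```bash
python3 -c "
from seam import *
show();print(np.linalg.norm(arm.state()['dq']));p,r=cur();print((tip(p,r)*1000).round(1),(RT.inv()*r).as_rotvec(degrees=True).round(2))"
```

```text
t 8.7 p [0.4838 0.0527 0.0615] tool x [-0.761  0.086  0.643] z [-0.639  0.072 -0.766] F [-0.49  0.78  0.15] w 0.20430898409118717 gf 25.003196317702532
0.09533760106847361
[42.3 30.5  2.5] [-0.04  0.    0.04]
```

>>> {"op": "apply_moves", "data": {"deltas": [{"dp": [0, -0.4, 0], "angular": [0, 0, 0]}, {"dp": [0, -0.4, 0], "angular": [0, 0, 0]}, {"dp": [0, -0.4, 0], "angular": [0, 0, 0]}, {"dp": [0, -0.4, 0], "angular": [0, 0, 0]}, {"dp": [0, -0.4, 0], "angular": [0, 0, 0]}]}}

```text
t: 9.2
ee_pos: [0.4816, 0.0329, 0.0615]
eef_rot: [-0.341, 0.053, 0.938, 0.019]
force: [-0.9, 1.1, -0.1]
grip_width: 0.198
grip_force: 25.0
```

>>> {"op": "apply_moves", "data": {"deltas": [{"dp": [0, -0.4, 0], "angular": [0, 0, 0]}, {"dp": [0, -0.4, 0], "angular": [0, 0, 0]}, {"dp": [0, -0.4, 0], "angular": [0, 0, 0]}, {"dp": [0, -0.4, 0], "angular": [0, 0, 0]}, {"dp": [0, -0.4, 0], "angular": [0, 0, 0]}]}}

```text
t: 9.7
ee_pos: [0.4793, 0.013, 0.0615]
eef_rot: [-0.341, 0.053, 0.938, 0.019]
force: [0.2, 0.5, 0.1]
grip_width: 0.201
grip_force: 25.0
```

```bash
python3 -c "
from seam import *
show();p,r=cur();print((tip(p,r)*1000).round(1),(RT.inv()*r).as_rotvec(degrees=True).round(2))"
```

```text
t 9.7 p [0.4793 0.013  0.0615] tool x [-0.761  0.086  0.643] z [-0.639  0.072 -0.766] F [0.21 0.52 0.11] w 0.2006564168241004 gf 25.003664307296276
[42.2 -9.3  2.5] [-0.03  0.    0.03]
```

>>> {"op": "apply_moves", "data": {"deltas": [{"dp": [0, -0.4, 0], "angular": [0, 0, 0]}, {"dp": [0, -0.4, 0], "angular": [0, 0, 0]}, {"dp": [0, -0.4, 0], "angular": [0, 0, 0]}, {"dp": [0, -0.4, 0], "angular": [0, 0, 0]}, {"dp": [0, -0.4, 0], "angular": [0, 0, 0]}]}}

```text
t: 10.2
ee_pos: [0.4771, -0.0069, 0.0615]
eef_rot: [-0.341, 0.053, 0.938, 0.019]
force: [-1.2, -0.1, 0.3]
grip_width: 0.196
grip_force: 25.0
```

>>> {"op": "apply_moves", "data": {"deltas": [{"dp": [0, -0.4, 0], "angular": [0, 0, 0]}, {"dp": [0, -0.4, 0], "angular": [0, 0, 0]}, {"dp": [0, -0.4, 0], "angular": [0, 0, 0]}, {"dp": [0, -0.4, 0], "angular": [0, 0, 0]}, {"dp": [0, -0.2, 0], "angular": [0, 0, 0]}]}}

```text
t: 10.7
ee_pos: [0.4751, -0.0249, 0.0615]
eef_rot: [-0.341, 0.053, 0.938, 0.019]
force: [-1.2, -0.8, 0.8]
grip_width: 0.2
grip_force: 25.0
```

>>> {"op": "apply_moves", "data": {"deltas": [{"dp": [0, 0, 0], "angular": [0, 0, 0]}, {"dp": [0, 0, 0], "angular": [0, 0, 0]}]}}

```text
t: 10.9
ee_pos: [0.4751, -0.0243, 0.0615]
eef_rot: [-0.341, 0.053, 0.938, 0.019]
force: [-0.3, 1.1, -0.5]
grip_width: 0.2
grip_force: 25.0
```

```bash
python3 favg.py
```

```text
F [-0.256  0.553 -0.063] +- [0.159 0.135 0.139] M [ 0.0566 -0.3178 -0.0168] +- [0.0094 0.0089 0.0075] along axis -0.202 tip [ 42.2 -46.9   2.5] [0.  0.1 0. ]
```

>>> {"op": "apply_moves", "data": {"deltas": [{"dp": [1.0, 0, 0], "angular": [0, 0, 0]}, {"dp": [2, 0, 0], "angular": [0, 0, 0]}, {"dp": [2.5, 0, -0.5], "angular": [0, 0, 0]}, {"dp": [2, 0, -3], "angular": [0, 0, 0]}, {"dp": [1, 0, -4], "angular": [0, 0, 0]}]}}

```text
t: 12.2
ee_pos: [0.4568, -0.0222, 0.1754]
eef_rot: [-0.342, 0.053, 0.938, 0.019]
force: [1.3, -1.0, -1.4]
grip_width: 0.2
grip_force: 25.0
```

```bash
python3 -c "
from seam import *
show();rows([.536,.2945,.13],tool(.5),9)"
```

```text
t 12.2 p [ 0.4568 -0.0222  0.1754] tool x [-0.76   0.086  0.644] z [-0.64   0.073 -0.765] F [ 1.26 -0.96 -1.39] w 0.19991646464190077 gf 24.999708496034145
tot cm [ 7.92 31.67 -4.54] rotvec [  2.45 -40.07  -6.66] per row [ 0.27 -4.45 -0.74]
 dp [-0.69, 3.6, 0.08]
 dp [-0.73, 3.59, 0.12]
 dp [-0.77, 3.58, 0.16]
 dp [-0.8, 3.57, 0.2]
 dp [-0.83, 3.56, 0.25]
 dp [-0.85, 3.55, 0.3]
 dp [-0.87, 3.54, 0.35]
 dp [-0.89, 3.53, 0.4]
 dp [-0.9, 3.52, 0.45]
```

>>> {"op": "apply_moves", "data": {"deltas": [{"dp": [-0.7, 3.6, 0], "angular": [0.3, -4.5, -0.7]}, {"dp": [-0.7, 3.6, 0.1], "angular": [0.3, -4.5, -0.7]}, {"dp": [-0.8, 3.6, 0.2], "angular": [0.3, -4.4, -0.7]}, {"dp": [-0.8, 3.6, 0.2], "angular": [0.3, -4.4, -0.8]}, {"dp": [-0.8, 3.6, 0.2], "angular": [0.3, -4.4, -0.8]}]}}

```text
t: 12.7
ee_pos: [0.5026, 0.1558, 0.1493]
eef_rot: [-0.153, 0.021, 0.988, 0.007]
force: [1.2, -1.5, -1.2]
grip_width: 0.201
grip_force: 25.0
```

>>> {"op": "apply_moves", "data": {"deltas": [{"dp": [-0.9, 3.5, 0.3], "angular": [0.3, -4.4, -0.7]}, {"dp": [-0.9, 3.5, 0.3], "angular": [0.2, -4.4, -0.8]}, {"dp": [-0.9, 3.5, 0.4], "angular": [0.2, -4.5, -0.7]}, {"dp": [-0.9, 3.2, 0.4], "angular": [0.2, -4.5, -0.7]}, {"dp": [0, 0, 0], "angular": [0, 0, 0]}]}}

```text
t: 13.2
ee_pos: [0.5371, 0.2938, 0.1289]
eef_rot: [0.001, -0.007, 1.0, 0.0]
force: [-0.2, -0.6, -0.9]
grip_width: 0.195
grip_force: 25.0
```

>>> {"op": "apply_moves", "data": {"deltas": [{"dp": [0, 0, 0], "angular": [0, 0, 0]}, {"dp": [0, 0, 0], "angular": [0, 0, 0]}]}}

```text
t: 13.4
ee_pos: [0.5387, 0.2898, 0.1294]
eef_rot: [-0.0, -0.004, 1.0, -0.0]
force: [0.5, -0.4, -0.9]
grip_width: 0.2
grip_force: 25.0
```

```bash
python3 -c "
from seam import *
show();rows([.536,.2945,.07],tool(.5),5)"
```

```text
t 13.4 p [0.5387 0.2898 0.1294] tool x [-1.    -0.008  0.   ] z [-0. -0. -1.] F [ 0.53 -0.44 -0.95] w 0.20023473044913456 gf 24.999658819288015
tot cm [-0.27  0.47 -5.94] rotvec [-0.   -0.01 -0.05] per row [-0.   -0.   -0.01]
 dp [0.05, 0.1, 1.19]
 dp [0.05, 0.1, 1.19]
 dp [0.05, 0.1, 1.19]
 dp [0.05, 0.1, 1.19]
 dp [0.05, 0.1, 1.19]
```

>>> {"op": "apply_moves", "data": {"deltas": [{"dp": [0.05, 0.12, 1.5], "angular": [0, 0, 0]}, {"dp": [0.05, 0.12, 1.5], "angular": [0, 0, 0]}, {"dp": [0.05, 0.12, 1.5], "angular": [0, 0, 0]}, {"dp": [0.05, 0.12, 1.5], "angular": [0, 0, 0]}, {"dp": [0, 0, 0], "angular": [0, 0, 0]}]}}

```text
t: 13.9
ee_pos: [0.5358, 0.2949, 0.0669]
eef_rot: [-0.002, -0.004, 1.0, -0.0]
force: [0.4, -0.2, -1.5]
grip_width: 0.205
grip_force: 25.0
```

>>> {"op": "apply_moves", "data": {"deltas": [{"dp": [0, 0, 0], "angular": [0, 0, 0]}, {"dp": [0, 0, 0], "angular": [0, 0, 0]}]}}

```text
t: 14.1
ee_pos: [0.5373, 0.2956, 0.07]
eef_rot: [0.001, -0.004, 1.0, 0.0]
force: [0.3, -0.4, -0.2]
grip_width: 0.199
grip_force: 25.0
```

```bash
python3 - <<'E'
from seam import *
from m import rect
show();p,_=cur();c=cap('wrist','w3');P=cloud(c)
m=(abs(P[...,0]-.505)<.022)&(abs(P[...,1]-.2947)<.02)&(P[...,2]>.085)&(P[...,2]<.12);Q=P[m]
print(m.sum(),Q.mean(0).round(4),'y edges',np.percentile(Q[:,1],[1,99]).round(4))
for a in np.arange(.487,.527,.01):
    q=Q[abs(Q[:,0]-a)<.005]
    if len(q):print(a,q.mean(0).round(4),len(q))
rows([.536,.2947,.0305],tool(.45),4)
E
```

```text
t 14.1 p [0.5373 0.2956 0.07  ] tool x [-1.    -0.009 -0.002] z [ 0.002  0.001 -1.   ] F [ 0.33 -0.45 -0.23] w 0.1987471599103317 gf 24.999649599194527
6535 [0.5043 0.2963 0.0972] y edges [0.2873 0.3053]
0.487 [0.4875 0.2961 0.0971] 1474
0.497 [0.497  0.2962 0.0971] 1537
0.507 [0.507  0.2963 0.0971] 1435
0.517 [0.5169 0.2963 0.0971] 1341
0.527 [0.5248 0.2967 0.0984] 748
tot cm [-0.12 -0.1  -3.95] rotvec [0.04 0.11 0.06] per row [0.01 0.03 0.01]
 dp [0.03, -0.02, 0.99]
 dp [0.03, -0.02, 0.99]
 dp [0.03, -0.02, 0.99]
 dp [0.03, -0.02, 0.99]
```

The probe is still level in the grip. Lowering it now.

>>> {"op": "apply_moves", "data": {"deltas": [{"dp": [0.03, -0.03, 1.0], "angular": [0, 0, 0]}, {"dp": [0.03, -0.03, 1.0], "angular": [0, 0, 0]}, {"dp": [0, -0.02, 1.0], "angular": [0, 0, 0]}, {"dp": [0, 0, 0.6], "angular": [0, 0, 0]}, {"dp": [0, 0, 0.2], "angular": [0, 0, 0]}]}}

```text
t: 14.65
ee_pos: [0.5357, 0.2946, 0.0301]
eef_rot: [-0.001, -0.004, 1.0, -0.0]
force: [-5.2, -2.0, 9.1]
grip_width: 0.201
grip_force: 25.0
```

>>> {"op": "apply_moves", "data": {"deltas": [{"dp": [0, 0, 0.1], "angular": [0, 0, 0]}, {"dp": [0, 0, 0], "angular": [0, 0, 0]}, {"dp": [0, 0, 0], "angular": [0, 0, 0]}]}}

```text
t: 14.95
ee_pos: [0.5365, 0.2949, 0.0304]
eef_rot: [0.001, -0.004, 1.0, 0.0]
force: [-0.6, 1.0, -1.8]
grip_width: 0.199
grip_force: 25.0
```

>>> {"op": "apply_moves", "data": {"deltas": [{"dp": [0, 0, 0], "angular": [0, 0, 0]}, {"dp": [0, 0, 0], "angular": [0, 0, 0]}, {"dp": [0, 0, 0], "angular": [0, 0, 0]}, {"dp": [0, 0, 0], "angular": [0, 0, 0]}], "claw": 0.55}}

```text
t: 15.35
ee_pos: [0.5363, 0.2948, 0.0303]
eef_rot: [0.0, -0.004, 1.0, 0.0]
force: [0.2, 1.2, -0.5]
grip_width: 0.534
grip_force: 0.0
```

>>> {"op": "apply_moves", "data": {"deltas": [{"dp": [0, 0, -1.5], "angular": [0, 0, 0]}, {"dp": [0, 0, -3], "angular": [0, 0, 0]}, {"dp": [0, 0, -4], "angular": [0, 0, 0]}, {"dp": [1, 0, -4], "angular": [0, 0, 0]}, {"dp": [1, 0, -4], "angular": [0, 0, 0]}]}}

```text
t: 15.85
ee_pos: [0.5157, 0.2944, 0.1979]
eef_rot: [0.001, -0.004, 1.0, 0.0]
force: [0.5, 0.2, 0.1]
grip_width: 0.553
grip_force: 0.0
```

```bash
python3 - <<'E'
from seam import *
from m import rect
show();c=cap('wrist','w4');P=cloud(c);I=c['pixels'].astype(int)
m=(abs(P[...,0]-.535)<.07)&(abs(P[...,1]-.2949)<.012)&(P[...,2]>.05)&(P[...,2]<.07)&(I.sum(-1)<260)
print('handle',rect(P,m))
for a in np.arange(.485,.60,.02):
    q=P[m&(abs(P[...,0]-a)<.01)]
    if len(q):print(a.round(3),q.mean(0).round(4),len(q))
rows([.5358-.045,-.19,.2],tool(.5),10)
E
```

```text
t 15.85 p [0.5157 0.2944 0.1979] tool x [-1.    -0.009 -0.002] z [ 0.002  0.001 -1.   ] F [0.53 0.23 0.12] w 0.5525283460724675 gf 0.0
handle (array([537.3, 295.9]), array([113.2,  18.1]), 0.38, 2735, array([0.0558, 0.0573, 0.0585]))
0.485 [0.4878 0.2955 0.0571] 397
0.505 [0.505  0.2956 0.0573] 540
0.525 [0.525  0.2957 0.0573] 514
0.545 [0.5449 0.296  0.0572] 489
0.565 [0.5646 0.2962 0.0572] 458
0.585 [0.5829 0.2962 0.0571] 337
tot cm [ -2.58 -48.55  -0.52] rotvec [0.22 0.64 0.05] per row [0.02 0.06 0.  ]
 dp [0.31, -4.85, 0.03]
 dp [0.3, -4.85, 0.03]
 dp [0.3, -4.85, 0.03]
 dp [0.3, -4.85, 0.04]
 dp [0.3, -4.85, 0.04]
 dp [0.3, -4.85, 0.04]
 dp [0.3, -4.85, 0.04]
 dp [0.3, -4.85, 0.04]
 dp [0.3, -4.85, 0.05]
 dp [0.3, -4.85, 0.05]
```

The probe is back and centred: handle top at 57.2 mm, in line. Next is the cover, with the gripper turned across its bar.

```bash
python3 -c "
from seam import *
rows([.534,-.242,.2],tool(-75.7),13)"
```

```text
tot cm [  1.74 -53.75  -0.52] rotvec [ 0.62  0.4  76.25] per row [0.05 0.03 5.87]
 dp [-0.09, -4.14, 0.02]
 dp [-0.52, -4.1, 0.03]
 dp [-0.93, -4.03, 0.03]
 dp [-1.34, -3.91, 0.03]
 dp [-1.73, -3.76, 0.04]
 dp [-2.11, -3.56, 0.04]
 dp [-2.46, -3.33, 0.04]
 dp [-2.79, -3.06, 0.04]
 dp [-3.09, -2.76, 0.04]
 dp [-3.35, -2.43, 0.04]
 dp [-3.58, -2.07, 0.04]
 dp [-3.77, -1.69, 0.04]
 dp [-3.93, -1.3, 0.04]
```

>>> {"op": "apply_moves", "data": {"deltas": [{"dp": [-0.1, -4.1, 0], "angular": [0, 0, 5.9]}, {"dp": [-0.5, -4.1, 0], "angular": [0, 0, 5.9]}, {"dp": [-0.9, -4.0, 0], "angular": [0, 0, 5.9]}, {"dp": [-1.3, -3.9, 0], "angular": [0, 0, 5.9]}, {"dp": [-1.7, -3.8, 0], "angular": [0, 0, 5.9]}]}}

```text
t: 16.4
ee_pos: [0.5211, 0.087, 0.1961]
eef_rot: [0.001, 0.252, 0.968, 0.0]
force: [0.1, -0.2, 0.2]
grip_width: 0.555
grip_force: 0.0
```

>>> {"op": "apply_moves", "data": {"deltas": [{"dp": [-2.1, -3.6, 0], "angular": [0, 0, 5.9]}, {"dp": [-2.5, -3.3, 0], "angular": [0, 0, 5.9]}, {"dp": [-2.8, -3.1, 0], "angular": [0, 0, 5.9]}, {"dp": [-3.1, -2.8, 0], "angular": [0, 0, 5.9]}, {"dp": [-3.4, -2.4, 0], "angular": [0, 0, 5.9]}]}}

```text
t: 16.9
ee_pos: [0.527, -0.1213, 0.1961]
eef_rot: [0.001, 0.49, 0.871, 0.0]
force: [0.2, -0.2, 0.2]
grip_width: 0.548
grip_force: 0.0
```

>>> {"op": "apply_moves", "data": {"deltas": [{"dp": [-3.6, -2.1, 0], "angular": [0, 0, 5.8]}, {"dp": [-3.8, -1.7, 0], "angular": [0, 0, 5.8]}, {"dp": [-3.8, -1.3, 0], "angular": [0, 0, 5.8]}, {"dp": [0, 0, 0], "angular": [0, 0, 0]}, {"dp": [0, 0, 0], "angular": [0, 0, 0]}]}}

```text
t: 17.4
ee_pos: [0.5298, -0.2433, 0.1955]
eef_rot: [0.0, 0.615, 0.788, 0.0]
force: [-0.5, 0.0, 0.8]
grip_width: 0.551
grip_force: 0.0
```

>>> {"op": "apply_moves", "data": {"deltas": [{"dp": [0, 0, 0], "angular": [0, 0, 0]}, {"dp": [0, 0, 0], "angular": [0, 0, 0]}]}}

```text
t: 17.6
ee_pos: [0.5302, -0.2418, 0.1955]
eef_rot: [0.0, 0.614, 0.789, 0.0]
force: [0.9, -0.7, -0.5]
grip_width: 0.551
grip_force: 0.0
```

```bash
python3 - <<'E'
from seam import *
from m import rect,box
show();c=cap('wrist','w5');P=cloud(c)
print('bar',rect(P,box(P,.549,-.301,.06,.036,.05)))
pl=(P[...,2]>.0055)&(P[...,2]<.0125)&(np.hypot(P[...,0]-.549,P[...,1]+.301)<.105);print('plate',rect(P,pl))
for n in('top1','side1'):
    Q=cloud(ld(n));print(n,rect(Q,box(Q,.549,-.301,.06,.038,.05)),rect(Q,(Q[...,2]>.006)&(Q[...,2]<.0125)&(np.hypot(Q[...,0]-.549,Q[...,1]+.301)<.105)))
E
```

```text
t 17.6 p [ 0.5302 -0.2418  0.1955] tool x [-0.246  0.969 -0.   ] z [ 0.001  0.    -1.   ] F [ 0.92 -0.74 -0.47] w 0.5505631794010896 gf 0.0
bar (array([ 551.8, -298. ]), array([11.6, 79.8]), 14.23, 1116, array([0.0414, 0.0431, 0.0442]))
plate (array([ 550. , -292.3]), array([126.2, 143.8]), 14.19, 15782, array([0.0071, 0.0082, 0.0094]))
top1 (array([ 548.7, -299. ]), array([12.4, 79.1]), 14.19, 203, array([0.0393, 0.0436, 0.0475])) (array([ 545.6, -298.8]), array([190.6, 197.6]), 1.51, 2725, array([0.0064, 0.009 , 0.0119]))
side1 (array([ 549.8, -301.8]), array([14.1, 79.8]), 14.7, 239, array([0.0392, 0.0432, 0.0468])) (array([ 550.3, -302.2]), array([190.7, 172.9]), 83.14, 3206, array([0.0064, 0.0088, 0.0117]))
```

View pics/w5.png

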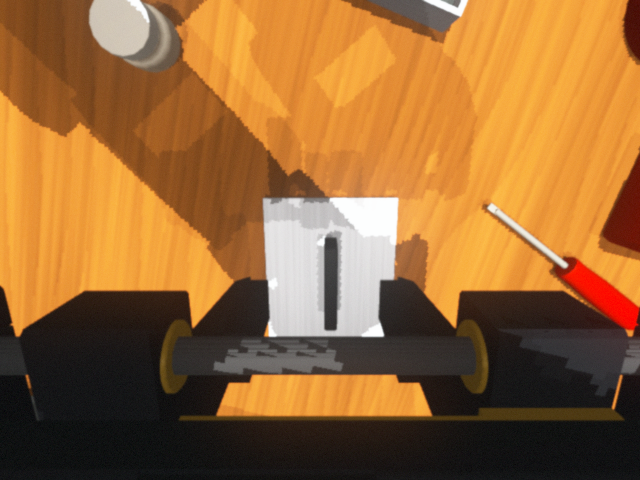

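The wrist view shows the cover's bar at column 331, rows 235–330, lined up with the fingers. All three cameras give the same cover-to-case vector, (12.7, -314.7) mm, so I'll use that. Descending onto the bar.

```bash
python3 -c "
from seam import *
rows([.5505,-.2994,.07],tool(-75.8),4)"
```

```text
tot cm [  2.03  -5.74 -12.54] rotvec [0.05 0.   0.01] per row [0.01 0.   0.  ]
 dp [-1.52, 0.14, 3.13]
 dp [-1.52, 0.14, 3.13]
 dp [-1.52, 0.14, 3.13]
 dp [-1.52, 0.14, 3.13]
```

>>> {"op": "apply_moves", "data": {"deltas": [{"dp": [-1.52, 0.14, 3.1], "angular": [0, 0, 0]}, {"dp": [-1.52, 0.14, 3.1], "angular": [0, 0, 0]}, {"dp": [-1.52, 0.14, 3.1], "angular": [0, 0, 0]}, {"dp": [-1.52, 0.14, 3.1], "angular": [0, 0, 0]}, {"dp": [0, 0, 0], "angular": [0, 0, 0]}]}}

```text
t: 18.15
ee_pos: [0.549, -0.2999, 0.0671]
eef_rot: [-0.003, 0.615, 0.789, 0.0]
force: [0.2, 0.6, -0.0]
grip_width: 0.549
grip_force: 0.0
```

>>> {"op": "apply_moves", "data": {"deltas": [{"dp": [0, 0, 0], "angular": [0, 0, 0]}, {"dp": [0, 0, 0], "angular": [0, 0, 0]}]}}

```text
t: 18.35
ee_pos: [0.5511, -0.3002, 0.0732]
eef_rot: [0.002, 0.615, 0.789, 0.0]
force: [-0.2, -0.2, 0.7]
grip_width: 0.55
grip_force: 0.0
```

```bash
python3 -c "
from seam import *
show();rows([.5505,-.2994,.019],tool(-75.8),4)"
```

```text
t 18.35 p [ 0.5511 -0.3002  0.0732] tool x [-0.245  0.97  -0.002] z [ 0.003 -0.001 -1.   ] F [-0.2  -0.23  0.72] w 0.5503883208460026 gf 0.0
tot cm [-0.06  0.08 -5.42] rotvec [ 0.14  0.12 -0.04] per row [ 0.03  0.03 -0.01]
 dp [0.02, -0.01, 1.35]
 dp [0.02, -0.01, 1.35]
 dp [0.02, -0.01, 1.35]
 dp [0.02, -0.01, 1.35]
```

>>> {"op": "apply_moves", "data": {"deltas": [{"dp": [0, 0, 1.3], "angular": [0, 0, 0]}, {"dp": [0, 0, 1.3], "angular": [0, 0, 0]}, {"dp": [0, 0, 1.3], "angular": [0, 0, 0]}, {"dp": [0, 0, 1.3], "angular": [0, 0, 0]}, {"dp": [0, 0, 0], "angular": [0, 0, 0]}]}}

```text
t: 18.85
ee_pos: [0.5494, -0.2998, 0.0165]
eef_rot: [-0.002, 0.615, 0.789, 0.0]
force: [-0.1, -0.3, -0.2]
grip_width: 0.546
grip_force: 0.0
```

>>> {"op": "apply_moves", "data": {"deltas": [{"dp": [0, 0, 0], "angular": [0, 0, 0]}, {"dp": [0, 0, 0], "angular": [0, 0, 0]}, {"dp": [0, 0, 0], "angular": [0, 0, 0]}, {"dp": [0, 0, 0], "angular": [0, 0, 0]}, {"dp": [0, 0, 0], "angular": [0, 0, 0]}], "claw": 0.0, "newtons": 35}}

```text
t: 19.35
ee_pos: [0.5506, -0.3006, 0.0193]
eef_rot: [0.001, 0.615, 0.789, 0.0]
force: [-0.9, 0.2, 0.1]
grip_width: 0.128
grip_force: 35.0
```

```bash
python3 -c "
from seam import *
show()"
```

```text
t 19.35 p [ 0.5506 -0.3006  0.0193] tool x [-0.244  0.97  -0.   ] z [ 0.001 -0.    -1.   ] F [-0.87  0.15  0.1 ] w 0.12812481744669846 gf 35.0499539449811
```

>>> {"op": "apply_moves", "data": {"deltas": [{"dp": [0, 0, -1], "angular": [0, 0, 0]}, {"dp": [0, 0, -3], "angular": [0, 0, 0]}, {"dp": [0, 0, -3.5], "angular": [0, 0, 0]}, {"dp": [0, 0, -3.5], "angular": [0, 0, 0]}, {"dp": [0, 0, -2], "angular": [0, 0, 0]}]}}

```text
t: 19.85
ee_pos: [0.5507, -0.3009, 0.1524]
eef_rot: [0.002, 0.615, 0.789, 0.0]
force: [-0.4, 0.8, -3.4]
grip_width: 0.125
grip_force: 35.0
```

```bash
python3 -c "
from seam import *
show();rows([.5377,.0155,.13],tool(-96.4),9)"
```

```text
t 19.85 p [ 0.5507 -0.3009  0.1524] tool x [-0.244  0.97  -0.003] z [ 0.003 -0.002 -1.   ] F [-0.35  0.82 -3.44] w 0.1249594294985856 gf 34.99903064221144
tot cm [-1.3  31.64 -2.24] rotvec [ 0.17  0.12 20.51] per row [0.02 0.01 2.28]
 dp [3.45, 0.72, 0.24]
 dp [3.47, 0.58, 0.24]
 dp [3.49, 0.44, 0.24]
 dp [3.51, 0.3, 0.24]
 dp [3.52, 0.16, 0.24]
 dp [3.52, 0.02, 0.25]
 dp [3.52, -0.12, 0.25]
 dp [3.51, -0.26, 0.25]
 dp [3.5, -0.4, 0.25]
```

>>> {"op": "apply_moves", "data": {"deltas": [{"dp": [2.4, 0.5, 0.1], "angular": [0, 0, 2.3]}, {"dp": [3.5, 0.6, 0.2], "angular": [0, 0, 2.3]}, {"dp": [3.5, 0.5, 0.2], "angular": [0, 0, 2.3]}, {"dp": [3.5, 0.3, 0.2], "angular": [0, 0, 2.3]}, {"dp": [3.5, 0.2, 0.2], "angular": [0, 0, 2.3]}]}}

```text
t: 20.35
ee_pos: [0.5442, -0.1337, 0.1403]
eef_rot: [-0.0, 0.691, 0.722, 0.0]
force: [0.7, 0.4, -3.4]
grip_width: 0.128
grip_force: 35.0
```

>>> {"op": "apply_moves", "data": {"deltas": [{"dp": [3.5, 0, 0.2], "angular": [0, 0, 2.3]}, {"dp": [3.5, -0.1, 0.2], "angular": [0, 0, 2.3]}, {"dp": [3.5, -0.3, 0.2], "angular": [0, 0, 2.3]}, {"dp": [3.0, -0.3, 0.2], "angular": [0, 0, 2.1]}, {"dp": [1.5, -0.3, 0.2], "angular": [0, 0, 0]}]}}

```text
t: 20.85
ee_pos: [0.5377, 0.0174, 0.1304]
eef_rot: [-0.0, 0.745, 0.667, 0.0]
force: [-0.1, -0.0, -4.6]
grip_width: 0.131
grip_force: 35.0
```

>>> {"op": "apply_moves", "data": {"deltas": [{"dp": [0, 0, 0], "angular": [0, 0, 0]}, {"dp": [0, 0, 0], "angular": [0, 0, 0]}, {"dp": [0, 0, 0], "angular": [0, 0, 0]}]}}

```text
t: 21.15
ee_pos: [0.5383, 0.0141, 0.1302]
eef_rot: [0.0, 0.746, 0.666, 0.0]
force: [-0.8, -0.5, -3.4]
grip_width: 0.127
grip_force: 35.0
```

```bash
python3 - <<'E'
from seam import *
from m import rect
show();p,_=cur();rows([.5377,.0155,.085],tool(-96.4),4)
# held-cover check: plate top should be at TCP+.019-.029
for n in('wrist','side'):
    c=cap(n,n+'c');P=cloud(c)
    m=(np.hypot(P[...,0]-p[0],P[...,1]-p[1])<.105)&(abs(P[...,2]-(p[2]-.010))<.006);print(n,rect(P,m))
    m=(np.hypot(P[...,0]-p[0],P[...,1]-p[1])<.12)&(abs(P[...,2]-.0415)<.003);print(n,'rim',rect(P,m))
E
```

```text
t 21.15 p [0.5383 0.0141 0.1302] tool x [0.112 0.994 0.   ] z [ 0.001 -0.    -1.   ] F [-0.83 -0.5  -3.36] w 0.1272464444288208 gf 34.99917447566986
tot cm [-0.06  0.14 -4.52] rotvec [ 0.05 -0.   -0.04] per row [ 0.01 -0.   -0.01]
 dp [0.03, -0.02, 1.13]
 dp [0.03, -0.02, 1.13]
 dp [0.03, -0.02, 1.13]
 dp [0.03, -0.02, 1.13]
wrist (array([539.3,  18.9]), array([149.7, 126.4]), 83.58, 49252, array([0.1182, 0.1193, 0.1203]))Traceback (most recent call last):
  File "<stdin>", line 8, in <module>
  File "m.py", line 3, in rect
    (c,s,a)=cv2.minAreaRect((P[m][:,:2]*1000).astype(np.float32)); return np.round(c,1),np.round(s,1),round(a,2),int(m.sum()),np.percentile(P[m][:,2],[5,50,95]).round(4)
                                                                                                                              ~~~~~~~~~~~~~^^^^^^^^^^^^^^^^^^^^^
    return _quantile_unchecked(
        a, q, axis, out, overwrite_input, method, keepdims, weights)
    return _ureduce(a,
                    func=_quantile_ureduce_func,
    ...<5 lines>...
                    overwrite_input=overwrite_input,
                    method=method)
    r = func(a, **kwargs)
    result = _quantile(arr,
                       quantiles=q,
    ...<2 lines>...
                       out=out,
                       weights=wgt)
    slices_having_nans = np.isnan(arr[-1, ...])
                                  ~~~^^^^^^^^^
IndexError: index -1 is out of bounds for axis 0 with size 0
```

The cover is level, and its pose in the wrist frame agrees with the planned target, (0.5377, 0.0155). Lowering.

>>> {"op": "apply_moves", "data": {"deltas": [{"dp": [0.05, -0.03, 1.5], "angular": [0, 0, 0]}, {"dp": [0.05, -0.02, 1.5], "angular": [0, 0, 0]}, {"dp": [0.04, -0.02, 1.5], "angular": [0, 0, 0]}, {"dp": [0, 0, 0.8], "angular": [0, 0, 0]}, {"dp": [0, 0, 0], "angular": [0, 0, 0]}]}}

```text
t: 21.7
ee_pos: [0.5372, 0.0163, 0.0763]
eef_rot: [-0.001, 0.746, 0.666, -0.0]
force: [0.1, 0.2, -2.3]
grip_width: 0.127
grip_force: 35.0
```

>>> {"op": "apply_moves", "data": {"deltas": [{"dp": [0, 0, 0], "angular": [0, 0, 0]}, {"dp": [0, 0, 0], "angular": [0, 0, 0]}, {"dp": [0, 0, 0], "angular": [0, 0, 0]}]}}

```text
t: 22.0
ee_pos: [0.5379, 0.0167, 0.0777]
eef_rot: [0.001, 0.745, 0.667, 0.001]
force: [0.3, -0.0, -2.3]
grip_width: 0.126
grip_force: 35.0
```

```bash
python3 -c "
from seam import *
show();rows([.5377,.0155,.0553],tool(-96.4),5)"
```

```text
t 22.0 p [0.5379 0.0167 0.0777] tool x [0.111 0.994 0.   ] z [ 0.002  0.    -1.   ] F [ 0.33 -0.02 -2.32] w 0.12637158543797616 gf 34.999128207564354
tot cm [-0.02 -0.12 -2.24] rotvec [ 0.1  -0.01  0.01] per row [ 0.02 -0.    0.  ]
 dp [-0.02, -0.0, 0.45]
 dp [-0.02, -0.0, 0.45]
 dp [-0.02, -0.0, 0.45]
 dp [-0.02, -0.0, 0.45]
 dp [-0.02, -0.0, 0.45]
```

>>> {"op": "apply_moves", "data": {"deltas": [{"dp": [-0.06, 0, 0.4], "angular": [0, 0, 0]}, {"dp": [-0.06, 0, 0.4], "angular": [0, 0, 0]}, {"dp": [0, 0, 0.4], "angular": [0, 0, 0]}, {"dp": [0, 0, 0.3], "angular": [0, 0, 0]}, {"dp": [0, 0, 0.2], "angular": [0, 0, 0]}]}}

```text
t: 22.5
ee_pos: [0.5374, 0.0156, 0.0596]
eef_rot: [-0.0, 0.745, 0.667, 0.0]
force: [-0.1, -0.4, -3.7]
grip_width: 0.124
grip_force: 35.0
```

>>> {"op": "apply_moves", "data": {"deltas": [{"dp": [0, 0, 0.2], "angular": [0, 0, 0]}, {"dp": [0, 0, 0.2], "angular": [0, 0, 0]}, {"dp": [0, 0, 0.1], "angular": [0, 0, 0]}, {"dp": [0, 0, 0], "angular": [0, 0, 0]}, {"dp": [0, 0, 0], "angular": [0, 0, 0]}]}}

```text
t: 23.0
ee_pos: [0.5375, 0.0156, 0.0553]
eef_rot: [0.0, 0.745, 0.667, 0.0]
force: [-1.6, 1.1, 0.7]
grip_width: 0.129
grip_force: 35.0
```

```bash
python3 -c "
from seam import *
show();rows([.5377,.0155,.0553],tool(-96.4),1)"
```

```text
t 23.0 p [0.5375 0.0156 0.0553] tool x [0.111 0.994 0.   ] z [ 0.001  0.    -1.   ] F [-1.62  1.07  0.71] w 0.12895419796185176 gf 34.99896112829447
tot cm [ 0.02 -0.01 -0.  ] rotvec [ 0.04 -0.02  0.02] per row [ 0.04 -0.02  0.02]
 dp [-0.01, 0.02, 0.0]
```

The cover is home: z reached the seated value and the rim now carries its weight. I'll release, retreat and check.

>>> {"op": "apply_moves", "data": {"deltas": [{"dp": [0, 0, 0], "angular": [0, 0, 0]}, {"dp": [0, 0, 0], "angular": [0, 0, 0]}, {"dp": [0, 0, 0], "angular": [0, 0, 0]}, {"dp": [0, 0, 0], "angular": [0, 0, 0]}], "claw": 0.5}}

```text
t: 23.4
ee_pos: [0.5376, 0.0156, 0.0552]
eef_rot: [0.0, 0.745, 0.667, 0.0]
force: [0.3, 0.3, 0.2]
grip_width: 0.468
grip_force: 0.0
```

>>> {"op": "apply_moves", "data": {"deltas": [{"dp": [0, 0, -1.5], "angular": [0, 0, 0]}, {"dp": [0, 0, -3], "angular": [0, 0, 0]}, {"dp": [0, 0, -4], "angular": [0, 0, 0]}, {"dp": [2, 0, -4], "angular": [0, 0, 0]}, {"dp": [3, 0, -3], "angular": [0, 0, 0]}]}}

```text
t: 23.9
ee_pos: [0.5434, 0.0649, 0.2128]
eef_rot: [0.001, 0.746, 0.666, 0.001]
force: [1.1, -0.1, -0.2]
grip_width: 0.501
grip_force: 0.0
```

>>> {"op": "apply_moves", "data": {"deltas": [{"dp": [2, 0, 0], "angular": [0, 0, 0]}, {"dp": [0, 0, 0], "angular": [0, 0, 0]}, {"dp": [0, 0, 0], "angular": [0, 0, 0]}]}}

```text
t: 24.2
ee_pos: [0.5449, 0.0849, 0.2096]
eef_rot: [-0.0, 0.745, 0.667, -0.0]
force: [0.7, -0.2, -0.4]
grip_width: 0.499
grip_force: 0.0
```

```bash
python3 - <<'E'
from seam import *
from m import rect
show();c=cap('wrist','w6');P=cloud(c)
m=(np.hypot(P[...,0]-.5377,P[...,1]-.0155)<.11)&(abs(P[...,2]-.045)<.006)
print('plate',rect(P,m)); Q=P[m];A=np.c_[Q[:,:2]-Q[:,:2].mean(0),np.ones(len(Q))];print('plane',np.linalg.lstsq(A,Q[:,2],rcond=None)[0].round(4))
m=(np.hypot(P[...,0]-.5377,P[...,1]-.0155)<.06)&(abs(P[...,2]-.079)<.006);print('bar',rect(P,m))
c=cap('side','s6')
cv2.imwrite('pics/s6c.png',cv2.resize(c['pixels'][130:330,200:420],None,fx=2.7,fy=2.7,interpolation=2))
E
```

```text
t 24.2 p [0.5449 0.0849 0.2096] tool x [ 0.111  0.994 -0.   ] z [-0.  0. -1.] F [ 0.66 -0.19 -0.38] w 0.4989292112867264 gf 0.0
plate (array([539.7,  34. ]), array([123.3, 125.9]), 83.64, 14232, array([0.0431, 0.0443, 0.0454]))
plane [-0.0003  0.0012  0.0443]
bar (array([538.9,  25.2]), array([64.9, 11.7]), 83.38, 1058, array([0.0772, 0.0791, 0.0803]))
```

View pics/s6c.png

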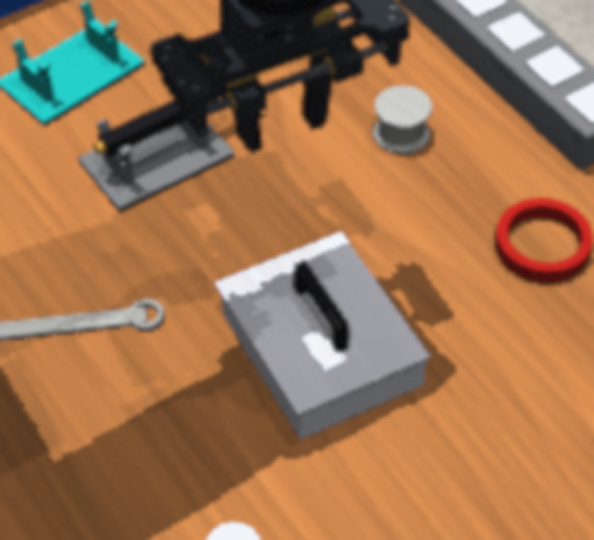

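The side crop shows the cover seated flat and flush, bar at about (320,305), and the probe in its cradle at about (150,130). The plate top is at 44.3 mm and level within 0.0013 rad, and the arm is clear of everything. Handing in.

```bash
python3 -c "
from h import *
print(workorder.finish_job())"
```

```text
the job is handed in; nothing more can be done
None
```

I handed the job in at about 24 s, and no verdict came back: the seam was swept with the tip pressed in about 6 mm (from force readings at both ends), the probe is back in its cradle, and the cover sits level on the case by my camera checks.

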